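Close the hold-down and park the indicator on a checking fixture

TASK

Get the checking fixture ready for zeroing, only pushing gently with a closed fingertip against the sides of its swing arms: first push the hold-down arm round over the black bezel until it is right against its stop. Then push the dial-indicator arm round until its stylus stands over the middle of the round setting master, not over a square post. Pinch or lift nothing, and leave the bezel in its nest and the loose gauges, screwdriver and tray where they are.

Things in the scene. Friction and masses are not known exactly. Their poses are not given: they have to be found in the camera images.
- fixture: aluminium base plate, 280 (x) x 380 (y) x 20 mm thick, fixed to the table; origin at the centre of its underside. It carries the bezel's nest, the hold-down's column (x 0, y -125 mm), the indicator's column (x 0, y +45 mm) and three posts. Pivot caps reach 108 mm above the table, the stop pin (10 mm thick, x 13.5, y -95 mm) 94 mm; besides these and the arms nothing on it is over 78 mm
- hold_down (a joint): hold-down arm: steel bar 16 mm wide, 80 to 94 mm above the table, reaching 85 mm from its pivot, with a rubber foot under its end and a screw head on top (to 100 mm). 0 = open, along the fixture's -x; grows clockwise seen from above to 1.571 = against its stop pin, along the fixture's +y, across the bezel. Stays where left; 0.12 N m turns it
- hold_down_pivot (a point): on the hold-down's vertical pivot axis, at mid-height of the bar (87 mm above the table)
- hold_down_pad (a point): centre of the underside of the hold-down's rubber foot, 81 mm from the pivot axis, 57 mm above the table (3 mm above the bezel when closed)
- gauge_arm (a joint): indicator arm: dark steel bar 14 mm wide, 84 to 98 mm above the table, ending 105 mm from its pivot in a dial indicator lying face up (32 mm across, top at 105 mm) with a stylus pointing down. 0 = along the fixture's +y; grows counter-clockwise seen from above, -1.35 to 1.35, no catch at the posts. Stays where left; 0.12 N m turns it
- gauge_pivot (a point): on the indicator arm's vertical pivot axis, at mid-height of the bar (91 mm above the table)
- stylus_tip (a point): lower tip of the indicator's stylus, 105 mm from the pivot axis, 65 mm above the table
- round_master: the round setting master: dark steel post with a flat round head 44 mm across, fixed on the fixture 105 mm from the indicator's pivot axis, in one of three places that it shares with the square posts; 40 mm tall, origin at the centre of its underside (20 mm above the table), so its top is 5 mm below the stylus
- square_post1: dark steel post with a square head 42 x 42 mm, 40 mm tall, fixed 105 mm from the indicator's pivot axis; origin at the centre of its underside. Not the target
- square_post2: same as square_post1, in another of the three places
- bezel: black moulded handle bezel, 150 x 60 x 22 mm, lying loose in its nest of pins on the fixture (32 to 54 mm above the table); origin at the centre of its underside. Must stay there
- plug_gauge: loose steel plug gauge, 24 mm across, 58 mm tall, standing on a corner of the fixture; origin at the centre of its foot. Leave alone
- ring_gauge: loose steel ring gauge, 44 mm across, 16 mm tall, lying on the fixture; origin at the centre of its underside. Leave alone
- driver: loose screwdriver lying on the table to the right of the fixture. Leave alone
- tray: loose grey open tray, 140 x 100 x 40 mm, on the table to the left of the fixture; origin at the centre of its underside. Leave alone

How it is judged:
On the way, in this order (a step that is already met when the one before it is completed fails the run):
1. the hold-down arm is against its stop, over the bezel (value of joint hold_down above 1.48 rad), for 0.2 s.
2. the stylus stands over the middle of the round master, the hold-down still closed (value of joint hold_down above 1.48 rad and horizontal distance between stylus_tip and round_master below 0.008 m), for 0.2 s.
At the end, for the whole second after the job is handed in: the hold-down is within about 5 degrees of its stop (joint above 1.48), the stylus is within 8 mm (horizontally) of the round master's centre and at rest, and the bezel lies in its nest (all of step 2 and velocity of joint gauge_arm between -0.05 and 0.05 rad/s and distance of bezel from where it was at the start of the episode below 0.006 m); the robot touches nothing.
It fails at once if the bezel is shifted or lifted out of its nest (6 mm) (distance of bezel from where it was at the start of the episode above 0.006 m).
It fails at once if an arm is pinched, or the fixture is pushed hard (over 35 N) (contact force between the fingers and fixture above 35 N).
It fails at once if a loose gauge, the screwdriver or the tray is moved (15 mm) (distance of any of plug_gauge, ring_gauge, driver, tray from where it was at the start of the episode above 0.015 m).
It also fails if it takes over 61 s, if anything falls off the work surface, if the arm or the gripper's body presses on something with over 40 N, if the wrist force passes 120 N, or if a joint passes its speed limit or range.

ROBOT

A 6-joint arm with a two-finger parallel gripper is mounted at the origin on the work surface. World frame = base frame: x ahead of the robot, y to its left, z up, the work surface at z = 0. Lengths are in m, angles in rad, forces in N, time in s.
With the tool pointing down it reaches from about 0.35 to 0.975 m from the base axis. Payload 4.9 kg.
Tool frame: the origin (TCP) lies midway between the tips of the shut fingers; the grasp point (between the pads) lies behind it (manip.tcp_to_grasp is the z of the grasp point in the tool frame, in m); z points along the fingers, y is the direction in which the jaws open and shut (so a half turn about z gives the same grasp; the last joint's range is limited). The gripper opens to 85 mm and grips with 20 to 120 N. Pads are 22 mm wide; open, the fingers measure 114 mm over their backs; the gripper's body (76 mm by 85 mm) begins 54 mm behind the grasp point. The pads swing forward as they close: fully open they stand 13 mm farther back than shut.
Start: joints at [1.178, 0.053, 1.613, -0, 1.476, -0.119], TCP at [0.169, 0.602, 0.231] pointing down, gripper open.
Joint ranges: [-3.01, 3.01], [-1.01, 2.22], [0.06, 2.58], [-1.02, 4.17], [0.09, 2.62], [-3.14, 3.14]. Speed limits (rad/s): [2.57, 2.57, 3.14, 3.14, 3.14, 3.14].

INTERFACE

Orientations are given as a unit quaternion [w, x, y, z].
In Python, from plant import status, vision, order, regions_of, manip gives the robot as it stands. The module is installed in compiled form; this text tells all that it offers.
- The arm moves only by the shell command python3 -m crank 'ROWS'. ROWS is JSON, one flat list of numbers, 5 for each row, row after row: the shift along the tool's x, y, z in mm, then the turn about the tool's z in degrees, then the opening in per cent of the stroke, from 0 (shut) to 100 (fully open). In form: [tx, ty, tz, yaw, fingers, tx, ty, tz, yaw, fingers, ...]. A call has exactly 10 rows; each row is the pose to reach, as a shift and turn from the pose commanded when the call began, along the tool's axes at that moment; what a row does not reach only later rows make up. A row lasts 1/10 s, in which the tool goes at most 50 mm and 8.59 degrees, less where a joint would pass 70% of its speed; a pose out of reach is approached as far as the arm can. A call with a gripper value outside its range is refused whole. The fingers move at their own pace and stop on an object; the grip force is fixed at half the most. Time passes only in rows, so rows that repeat a pose let the fingers close, or fill a call up. It gives the time, the measured TCP pose, the force and the opening at its end, in the units of the state.
- status.state(): the state, without advancing time (a new reading comes with each control period).
- vision.grab_frame(name): name is "scene" or "top"; returns (picture, depth): 384x512x3 uint8, red, green, blue; 384x512 float32, m along the optical axis (not along the pixel's ray), 0 where there is no reading.
- vision.get_calibration(name): a dict with "camera_matrix" (3x3 intrinsics, pixels), "R" (3x3) and "t" (3): a world point X has camera coordinates R X + t. Camera axes: x right, y down, z forward; pixel columns grow to the right and rows downward; lengths in m; the calibration is good to about 2 mm. A picture is of the moment at which its call begins. get_calibration takes no time and is no camera call.
- order.job_done(): hands the job in, once; it reports no verdict.
Trained networks look in the newest picture that a camera, given by its name, has taken for a name from the list of things; names that differ only in an ending like _2 or _b are one class to them, and where a whole thing is asked for, a point or a joint stands for the part that bears it (a point fixed in the world has none). Each returns a list of dicts, best first, with "confidence" (0 to 1); they miss things now and then, are a little off and sometimes report something else, mostly with a low value. They report only what shows in the picture. A call takes as long as a camera call.
- regions_of(camera, name): "region" (384x512 bool, what is visible of it) and "extent" ([centre column, centre row, width, height] in pixels, round what is visible of it).
The state is a dict: "time": time; "joint_pos": joint angles; "joint_vel": joint speeds; "joint_efforts": joint torques, N m; "tool_pos": TCP position; "tool_rot": TCP orientation; "contact_force": force on the tool from outside, world axes, zero at the start; "ft_torque": the same for the moment, N m; "gripper_width": opening from 0.0 (shut) to 1.0 (fully open).
Only numpy, scipy, OpenCV 4.12 (cv2) and the standard library are available. Lean on these libraries where they do the work, as an engineer would, in place of code of your own. Each camera call takes 0.05 s, during which the arm holds its last target. There are 200 camera calls.

## Working session

There is one attempt and no reset: what is moved stays moved. The work goes in short steps, Python scripts to look and compute and a shell command to move; the robot and the scene stay as the last step left them, time stands still between calls to the robot, and variables do not carry over. Pictures are saved under pics/ and viewed, on a budget of 10 in all, crops included, one or two more only if the job needs it, and the job is handed in when it is done.

```bash
mkdir -p pics; cat > h.py <<'E'
import numpy as np, cv2
from plant import status, vision, order, regions_of, manip
def pts(cam,depth):
    c=vision.get_calibration(cam);K=np.array(c["camera_matrix"]);R=np.array(c["R"]);t=np.array(c["t"])
    v,u=np.mgrid[:384,:512]
    P=np.stack([(u-K[0,2])/K[0,0]*depth,(v-K[1,2])/K[1,1]*depth,depth],-1)
    W=(P-t)@R
    W[depth<=0]=np.nan
    return W
def proj(cam,X):
    c=vision.get_calibration(cam);p=np.array(c["R"])@np.array(X)+np.array(c["t"]);q=np.array(c["camera_matrix"])@p
    return q[:2]/q[2]
E
python3 - <<'E'
from h import *
s=status.state();print({k:np.round(v,3) for k,v in s.items() if k in("time","tool_pos","tool_rot","gripper_width","contact_force")})
for cam in("top","scene"):
    im,d=vision.grab_frame(cam);W=pts(cam,d);np.savez(cam+".npz",im=im,d=d,W=W)
    cv2.imwrite(f"pics/{cam}1.png",im[:,:,::-1])
    for n in("fixture","hold_down","gauge_arm","round_master","square_post1","bezel","plug_gauge","ring_gauge","driver","tray"):
        for r in regions_of(cam,n)[:3]:
            m=r["region"]; w=W[m]
            print(cam,n,round(r["confidence"],2),np.round(r["extent"]),"n",m.sum(),"med",np.round(np.nanmedian(w,0),3),"lo",np.round(np.nanpercentile(w,3,axis=0),3),"hi",np.round(np.nanpercentile(w,97,axis=0),3))
E
```

```text
{'time': np.float64(0.0), 'tool_pos': array([0.169, 0.601, 0.23 ]), 'tool_rot': array([-0.   ,  0.136,  0.991, -0.001]), 'contact_force': array([ 0.211, -0.048, -0.539]), 'gripper_width': np.float64(0.998)}
top fixture 0.9 [283. 207. 129. 104.] n 9666 med [ 0.545 -0.053  0.02 ] lo [ 0.409 -0.243  0.016] hi [0.685 0.118 0.099]
top fixture 0.36 [268. 237.  18.  14.] n 122 med [ 0.468 -0.007  0.036] lo [ 0.448 -0.026  0.019] hi [0.486 0.011 0.04 ]
top fixture 0.31 [253. 177.  22.  14.] n 219 med [0.645 0.034 0.06 ] lo [0.623 0.014 0.02 ] hi [0.67  0.055 0.064]
top hold_down 0.55 [320. 219.  31.  29.] n 227 med [ 0.509 -0.162  0.096] lo [ 0.473 -0.196  0.064] hi [ 0.539 -0.122  0.105]
top gauge_arm 0.6 [256. 196.  42.  30.] n 323 med [0.587 0.023 0.101] lo [ 0.543 -0.029  0.087] hi [0.629 0.074 0.109]
top round_master 0.44 [234. 201.   9.  12.] n 161 med [0.567 0.086 0.06 ] lo [0.55  0.068 0.057] hi [0.586 0.104 0.063]
top square_post1 0.74 [245. 233.  14.  11.] n 195 med [0.48  0.057 0.06 ] lo [0.462 0.039 0.056] hi [0.5   0.077 0.064]
top square_post1 0.51 [252. 177.  21.  17.] n 184 m
[... 1325 characters left out ...]
.  38.] n 912 med [ 0.547 -0.102  0.053] lo [ 0.476 -0.136  0.041] hi [ 0.612 -0.073  0.058]
scene ring_gauge 0.46 [226. 191.  12.  13.] n 181 med [ 0.466 -0.006  0.034] lo [ 0.44  -0.029  0.02 ] hi [0.488 0.022 0.04 ]
scene driver 0.73 [265. 188.  44.  22.] n 367 med [0.584 0.03  0.1  ] lo [ 0.54  -0.029  0.019] hi [0.63  0.081 0.109]
scene driver 0.63 [143. 322.  36.  22.] n 392 med [ 0.49  -0.461  0.023] lo [ 0.441 -0.472  0.001] hi [ 0.534 -0.449  0.029]
scene driver 0.54 [207. 226.  11.  34.] n 193 med [ 0.519 -0.175  0.097] lo [ 0.476 -0.2    0.089] hi [ 0.543 -0.129  0.105]
scene tray 0.7 [291. 102.  50.  38.] n 997 med [0.456 0.479 0.016] lo [0.386 0.407 0.002] hi [0.529 0.527 0.043]
```

```bash
python3 - <<'E'
from h import *
a=np.load("top.npz")
W=a["W"]
im=a["im"][:,:,::-1]
c=cv2.resize(im[145:270,210:360],None,fx=5,fy=4.8,interpolation=cv2.INTER_CUBIC)
cv2.imwrite("pics/topcrop.png",c)
b=np.load("scene.npz");im=b["im"][:,:,::-1]
cv2.imwrite("pics/scenecrop.png",cv2.resize(im[150:300,150:330],None,fx=4,fy=4,interpolation=cv2.INTER_CUBIC))
# plate fit
for cam in("top","scene"):
    W=np.load(cam+".npz")["W"];z=W[...,2]
    ok=(abs(z-0.02)<.006)&(W[...,0]>.35)&(W[...,0]<.75)&(abs(W[...,1]+.06)<.25)
    allm=(z>0.012)&(z<.12)&(W[...,0]>.35)&(W[...,0]<.75)&(abs(W[...,1]+.06)<.25)
    r=cv2.minAreaRect(W[ok][:,:2].astype(np.float32));print(cam,r, cv2.minAreaRect(W[allm][:,:2].astype(np.float32)))
    # pivot caps: z>0.1
    for lo,hi in((.1035,.115),(.085,.115)):
        m=((z>lo)&(z<hi)&(W[...,0]>.35)&(W[...,0]<.75)&(abs(W[...,1]+.06)<.25)).astype(np.uint8)
        n,l,s,cc=cv2.connectedComponentsWithStats(m)
        for i in range(1,n):
            if s[i,4]>3: print(lo,s[i],np.round(W[l==i].mean(0),4),cv2.minAreaRect(W[l==i][:,:2].astype(np.float32)))
E
```

```text
top ((0.546803891658783, -0.06272661685943604), (0.3799995481967926, 0.28028303384780884), 82.04202270507812) ((0.5467082262039185, -0.06251601874828339), (0.3804823160171509, 0.28043073415756226), 82.00980377197266)
0.1035 [236 177  11  11  63] [0.6199 0.063  0.1055] ((0.619165301322937, 0.06258895248174667), (0.026577048003673553, 0.029272859916090965), 62.60996627807617)
0.1035 [266 202  10   9  36] [ 0.5508 -0.0175  0.1069] ((0.55221027135849, -0.016465649008750916), (0.018784409388899803, 0.023825060576200485), 48.45638656616211)
0.1035 [328 209   5   6  14] [ 0.5294 -0.1858  0.1049] ((0.5302783846855164, -0.18579623103141785), (0.012210354208946228, 0.012050013989210129), 48.586849212646484)
0.085 [236 177  40  34 319] [0.5867 0.0233 0.1014] ((0.5858373641967773, 0.02345246449112892), (0.13441218435764313, 0.030132193118333817), 49.97245788574219)
0.085 [318 205   4   3  10] [ 0.5459 -0.1582  0.0927] ((0.5459195971488953, -0.15866464376449585), (0.009636816568672657, 0.0057735261507332325), 88.3208236694336)
0.085 [307 207  28  28 237] [ 0.5076 -0.1619  0.0966] ((0.505407452583
[... 587 characters left out ...]
37952232, 0.01857983134686947), 12.404916763305664)
0.1035 [207 230   5   5  13] [ 0.5293 -0.1857  0.1055] ((0.5296463966369629, -0.18519917130470276), (0.011247335933148861, 0.012029100209474564), 33.623077392578125)
0.085 [243 177  43  22 325] [0.5884 0.0203 0.1002] ((0.5869799852371216, 0.02200748398900032), (0.1341935396194458, 0.03189405798912048), 51.34619903564453)
0.085 [202 206  13  35 230] [ 0.5104 -0.1652  0.0971] ((0.5069220066070557, -0.1573714315891266), (0.02788952924311161, 0.10564150661230087), 38.14864730834961)
0.085 [219 228   3   4  12] [ 0.5481 -0.1596  0.0942] ((0.5475544333457947, -0.15891432762145996), (0.006000307854264975, 0.008195861242711544), 31.030622482299805)
```

View pics/topcrop.png

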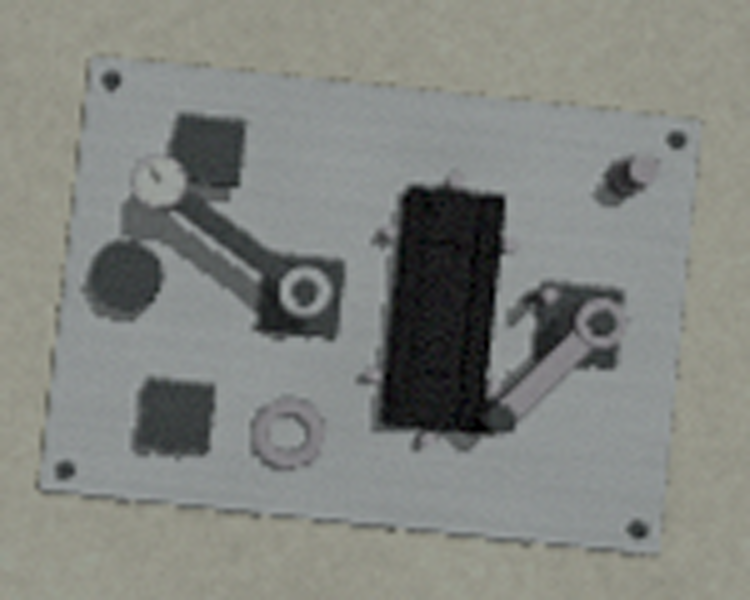

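View pics/scenecrop.png

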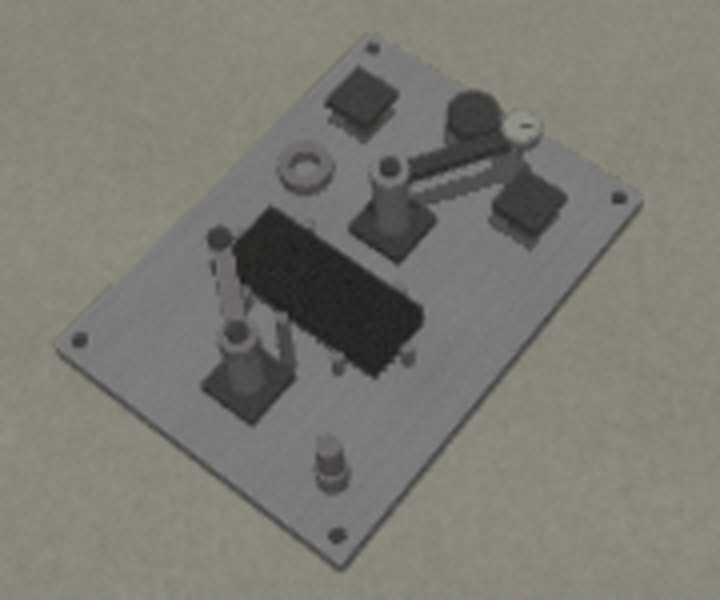

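The top view shows the round master at the left centre (crop pixel 122,278), with square posts at (208,150) and (175,415). The dial sits at (160,180), between the master and the upper square. The hold-down is part-way round, with its foot at (495,415). The scene view agrees. Next I'll work out the arm angles and the first moves.

```bash
cat >> h.py <<'E'
D=np.pi/180
C=np.array([.5467,-.0623]);FY=82.0
fx=np.array([np.cos((FY-90)*D),np.sin((FY-90)*D)]);fy=np.array([np.cos(FY*D),np.sin(FY*D)])
PH=C-.125*fy; PG=C+.045*fy
def u(a): return np.array([np.cos(a*D),np.sin(a*D)])
def R(q):
    from scipy.spatial.transform import Rotation as Q
    return Q.from_quat(np.r_[q[1:],q[0]]).as_matrix()
def where(a,P,r,off): # finger centre for arm at world angle a deg, off>0 on ccw side
    return P+r*u(a)+off*u(a+90)
def row(xy,z,ya):
    s=status.state();M=R(s["tool_rot"]);d=M.T@(np.r_[xy,z]-s["tool_pos"])*1e3
    y0=np.degrees(np.arctan2(M[1,1],M[0,1]));yaw=(y0-ya+180)%360-180
    return np.round([*d,yaw],1)
def angles(cam,save=None):
    im,d=vision.grab_frame(cam);W=pts(cam,d);z=W[...,2]
    if save: cv2.imwrite("pics/"+save,im[:,:,::-1])
    out={}
    for n,P,lo,hi,r0,r1 in(("H",PH,.088,.103,.02,.09),("G",PG,.090,.112,.02,.125)):
        dx=W[...,0]-P[0];dy=W[...,1]-P[1];r=np.hypot(dx,dy)
        m=(z>lo)&(z<hi)&(r>r0)&(r<r1)
        a=np.degrees(np.arctan2(dy[m],dx[m]));k=abs(np.hypot(dx[m],dy[m])-.03)>.0 
        out[n]=(int(m.sum()),round(float(np.median(a)),1)); 
        if n=="G":
            m2=m&(r>.088);out["dial"]=np.round(W[m2].mean(0),4) if m2.any() else None
    return out
E
python3 - <<'E'
from h import *
print(PH,PG,manip.tcp_to_grasp, angles("top"),angles("scene"))
for a in(133,):
    print(row(where(a,PH,.062,.045),.2,a),where(a,PH,.062,.045))
print(row([.45,.3],.23,100))
E
```

```text
[ 0.52930336 -0.18608351] [ 0.55296279 -0.01773794] -0.0187 {'H': (145, 131.4), 'G': (221, 50.4), 'dial': array([0.6192, 0.0625, 0.1042])} {'H': (130, 131.5), 'G': (210, 48.1), 'dial': array([0.6211, 0.0597, 0.1044])}
[-483.6 -667.2   31.3  -58.7] [ 0.45410855 -0.17142951]
[-352.1 -214.5    1.3  -25.7]
```

```bash
python3 -m crank '[-35,-22,0,-3,0,-70,-43,0,-6,0,-106,-65,0,-9,0,-141,-86,0,-12,0,-176,-107,0,-15,0,-211,-129,0,-18,0,-247,-150,0,-20,0,-282,-172,0,-22,0,-317,-193,0,-24,0,-352,-214,0,-26,0]'; python3 -c "
from h import *
print(row(where(132,PH,.062,.045),.2,132))"
```

```text
time: 2.2
tool_pos: [0.451, 0.2991, 0.2316]
tool_rot: [0.0, -0.091, 0.996, 0.0]
contact_force: [0.3, 1.4, -0.6]
gripper_width: 0.001
[  81.3 -462.2   31.4  -31.6]
```

```bash
python3 -m crank '[8,-46,3,-3,0,16,-92,6,-6,0,24,-138,9,-9,0,32,-184,12,-12,0,40,-231,15,-16,0,48,-277,18,-19,0,56,-323,21,-22,0,64,-369,24,-25,0,72,-416,27,-28,0,81,-462,31,-32,0]'; python3 -c "
from h import *
print(angles('top','t2.png'),angles('scene','s2.png'))
print(row(where(132,PH,.062,.045),.084,132))
b=cv2.imread('pics/s2.png');cv2.imwrite('pics/s2c.png',cv2.resize(b[100:300,130:330],None,fx=3,fy=3))"
```

```text
time: 3.2
tool_pos: [0.4529, -0.1707, 0.2008]
tool_rot: [0.001, -0.362, 0.932, -0.001]
contact_force: [0.4, 0.5, 0.1]
gripper_width: -0.001
{'H': (148, 131.4), 'G': (220, 50.5), 'dial': array([0.6192, 0.0626, 0.1041])} {'H': (129, 131.9), 'G': (214, 47.8), 'dial': array([0.6213, 0.0603, 0.1042])}
[ -3.7   0.8 116.   -0. ]
```

View pics/s2c.png

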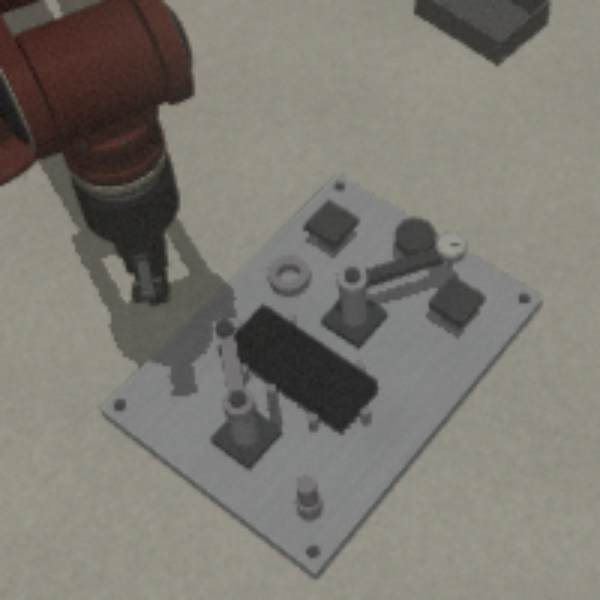

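The closed fingertip is at about (150,295), on the open side of the hold-down arm, whose foot is at (225,328). I'll descend there.

```bash
python3 -m crank '[0,0,20,0,0,0,0,40,0,0,0,0,60,0,0,-2,0,80,0,0,-3,0,95,0,0,-4,1,105,0,0,-4,1,111,0,0,-4,1,114,0,0,-4,1,116,0,0,-4,1,116,0,0]'; python3 -m crank '[-3,0,0,0,0,-6,0,0,0,0,-9,0,0,0,0,-12,0,0,0,0,-14,0,0,0,0,-16,0,0,0,0,-18,0,0,0,0,-20,0,0,0,0,-20,0,0,0,0,-20,0,0,0,0]'
python3 -c "
from h import *
print(angles('top'))
print(status.state()['contact_force'])
for a in range(132,80,-10): print(a,row(where(a,PH,.062,.019),.084,a))
print(row(where(82,PH,.062,.019),.084,82))"
```

```text
time: 4.3
tool_pos: [0.4556, -0.1653, 0.0848]
tool_rot: [0.0, -0.361, 0.933, -0.0]
contact_force: [0.4, 0.3, 0.2]
gripper_width: 0.0
time: 5.3
tool_pos: [0.4701, -0.1516, 0.0843]
tool_rot: [0.0, -0.361, 0.933, 0.0]
contact_force: [-0.3, -0.5, -0.8]
gripper_width: -0.001
{'H': (14, 61.9), 'G': (219, 50.4), 'dial': array([0.6191, 0.0624, 0.1042])}
[-0.26741694  0.20537394 -0.5807935 ]
132 [-1.9 -3.2  0.3  0.3]
122 [-13.   -0.9   0.3  10.3]
112 [-24.3  -0.6   0.3  20.3]
102 [-35.5  -2.2   0.3  30.3]
92 [-46.2  -5.7   0.3  40.3]
82 [-56.1 -11.1   0.3  50.3]
[-56.1 -11.1   0.3  50.3]
```

```bash
python3 -m crank '[-3,-3,0,1,0,-6,-2,0,4,0,-9,-2,0,7,0,-11,-1,0,9,0,-13,-1,0,10,0,-15,-1,0,12,0,-18,-1,0,14,0,-20,-1,0,16,0,-22,-1,0,18,0,-24,-1,0,20,0]'
python3 -c "
from h import *
print(angles('scene','s3.png'))
print(status.state()['contact_force'])
for a in range(112,80,-10): print(a,row(where(a,PH,.062,.019),.084,a))
print(row(where(85,PH,.062,.019),.084,85))
b=cv2.imread('pics/s3.png');cv2.imwrite('pics/s3c.png',cv2.resize(b[120:300,150:330],None,fx=3,fy=3))"
```

```text
time: 6.35
tool_pos: [0.4881, -0.1361, 0.0839]
tool_rot: [-0.001, -0.193, 0.981, 0.0]
contact_force: [-1.9, -1.4, 0.3]
gripper_width: 0.001
{'H': (150, 110.5), 'G': (282, 45.7), 'dial': array([ 0.5723, -0.0144,  0.1013])}
[-1.20848275 -0.42182478 -1.70739   ]
112 [-0.2  0.2 -0.   0.2]
102 [-11.3   2.6  -0.   10.2]
92 [-22.6   2.9  -0.   20.2]
82 [-33.8   1.3  -0.1  30.2]
[-30.4   2.   -0.1  27.2]
```

View pics/s3c.png

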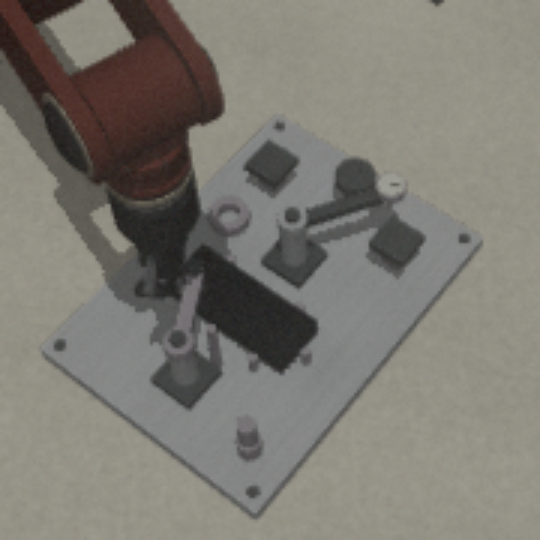

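The fingertip at about (160,285) is in contact, and the arm now points towards (193,270), about 111°. I'll keep going.

```bash
python3 -m crank '[-3,1,0,2,0,-6,1,0,5,0,-9,2,0,8,0,-11,3,0,10,0,-14,3,0,13,0,-17,3,0,15,0,-20,3,0,17,0,-22,3,0,20,0,-25,3,0,22,0,-27,3,0,24,0]'
python3 -c "
from h import *
print(angles('scene'))
print(status.state()['contact_force'])
for a in (88,85,82,81): print(a,row(where(a,PH,.062,.019),.084,a))"
```

```text
time: 7.4
tool_pos: [0.5122, -0.1234, 0.0841]
tool_rot: [-0.0, 0.015, 1.0, -0.0]
contact_force: [-2.9, -0.4, -0.9]
gripper_width: -0.0
{'H': (168, 86.7), 'G': (325, 44.1), 'dial': array([ 0.5737, -0.0343,  0.1007])}
[-1.36012879 -1.08357029  0.87918062]
88 [-0.1 -0.2  0.1  0.2]
85 [-3.3  0.7  0.1  3.2]
82 [-6.6  1.4  0.1  6.2]
81 [-7.8  1.6  0.1  7.2]
```

```bash
python3 -m crank '[-1,0,0,1,0,-2,0,0,1,0,-3,1,0,2,0,-4,1,0,3,0,-4.5,1,0,4,0,-5,1,0,5,0,-5.5,1,0,6,0,-5.5,1,0,6,0,-5.5,1,0,6,0,-5.5,1,0,6,0]'
python3 -m crank '[-0.3,0,0,0,0,-0.6,0,0,0,0,-0.8,0,0,0,0,-1,0,0,0,0,-1,0,0,0,0,-1,0,0,0,0,-1,0,0,0,0,-1,0,0,0,0,-1,0,0,0,0,-1,0,0,0,0]'
python3 -c "
from h import *
print(angles('scene'))
print(status.state()['contact_force'])
for a in (82,): print(a,row(where(a,PH,.062,.019),.084,a))"
```

```text
time: 8.45
tool_pos: [0.518, -0.1223, 0.0843]
tool_rot: [0.0, 0.067, 0.998, 0.0]
contact_force: [-1.1, 0.7, 0.1]
gripper_width: -0.003
time: 9.45
tool_pos: [0.5189, -0.1225, 0.0843]
tool_rot: [0.0, 0.067, 0.998, -0.0]
contact_force: [-2.1, 1.3, 0.2]
gripper_width: -0.005
{'H': (164, 80.8), 'G': (335, 43.8), 'dial': array([ 0.5745, -0.0396,  0.1007])}
[-1.94963977  1.83218951 -0.58177011]
82 [-0.1  0.5  0.3  0.3]
```

```bash
for i in 1 2; do python3 -m crank '[-0.3,0,0,0,0,-0.6,0,0,0,0,-0.8,0,0,0,0,-0.8,0,0,0,0,-0.8,0,0,0,0,-0.8,0,0,0,0,-0.8,0,0,0,0,-0.8,0,0,0,0,-0.8,0,0,0,0,-0.8,0,0,0,0]'; done
```

```text
time: 10.5
tool_pos: [0.5192, -0.1226, 0.0843]
tool_rot: [-0.001, 0.067, 0.998, 0.0]
contact_force: [-4.7, 1.7, 1.7]
gripper_width: -0.001
time: 11.5
tool_pos: [0.5192, -0.1226, 0.0843]
tool_rot: [-0.002, 0.067, 0.998, 0.0]
contact_force: [-6.9, 2.5, 4.2]
gripper_width: 0.002
```

The TCP has stalled and the force is rising (about 7 N), so the arm is on its stop. I'll back off and lift clear.

```bash
python3 -m crank '[5,0,0,0,0,12,0,0,0,0,20,0,0,0,0,28,0,0,0,0,32,0,-10,0,0,32,0,-30,0,0,32,0,-55,0,0,32,0,-80,0,0,32,0,-105,0,0,32,0,-116,0,0]'
python3 -c "
from h import *
print(angles('top','t4.png'),angles('scene','s4.png'))
print(np.round(status.state()['contact_force'],1))
print(row(where(50.4,PG,.066,-.045),.2,50.4),where(50.4,PG,.066,-.045))
for c in('top','scene'):
    for r in regions_of(c,'round_master')[:1]:
        print(c,r['confidence'])
b=cv2.imread('pics/t4.png');cv2.imwrite('pics/t4c.png',cv2.resize(b[130:270,210:360],None,fx=4,fy=4))"
```

```text
time: 12.5
tool_pos: [0.49, -0.119, 0.2042]
tool_rot: [0.003, 0.067, 0.998, -0.001]
contact_force: [0.1, -0.3, 0.3]
gripper_width: 0.001
{'H': (32, 81.2), 'G': (256, 49.3), 'dial': array([0.6045, 0.0298, 0.1036])} {'H': (153, 79.3), 'G': (300, 44.9), 'dial': array([ 0.584 , -0.023 ,  0.1004])}
[-0.3 -0.3  0.3]
[-122.1  141.     3.3   31.9] [0.62970587 0.00443186]
top 0.56
scene 0.45
```

View pics/t4c.png

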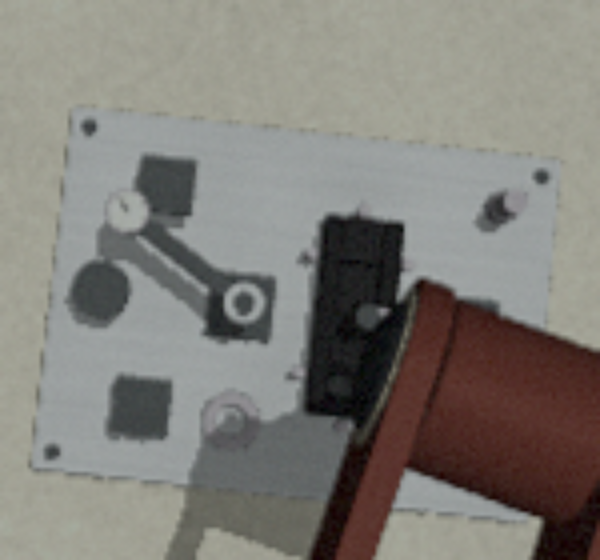

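The top view shows the hold-down's screw head over the bezel at (370,318). The bezel, gauges and dial at (127,210) are unmoved. Next is the far side of the indicator arm.

```bash
sed -i 's/m2=m&(r>.088)/m2=m\&(r>.088)\&(z>.1)\&(np.hypot(W[...,0]-PH[0],W[...,1]-PH[1])>.1)/' h.py
python3 -m crank '[-15,17,0,4,0,-31,35,0,8,0,-46,53,0,12,0,-61,70,0,16,0,-76,88,0,20,0,-92,106,0,24,0,-107,123,0,28,0,-122,141,0,32,0,-122,141,2,32,0,-122,141,3,32,0]'
python3 -c "
from h import *
print(angles('top'),angles('scene'))
print(row(where(50.4,PG,.066,-.045),.089,50.4))"
```

```text
time: 13.7
tool_pos: [0.6274, 0.0051, 0.1949]
tool_rot: [-0.002, 0.339, 0.941, -0.001]
contact_force: [-1.1, -0.8, 0.6]
gripper_width: -0.001
{'H': (142, 81.3), 'G': (270, 46.7), 'dial': array([0.6191, 0.0579, 0.1048])} {'H': (147, 79.3), 'G': (299, 44.6), 'dial': array([0.6209, 0.0611, 0.1053])}
[-2.200e+00  1.600e+00  1.066e+02 -1.000e-01]
```

```bash
python3 -m crank '[0,0,20,0,0,-1,0,40,0,0,-2,1,60,0,0,-2,1,75,0,0,-2,2,88,0,0,-2,2,96,0,0,-2,2,102,0,0,-2,2,105,0,0,-2,2,106,0,0,-2,2,106,0,0]'; python3 -m crank '[3,0,0,0,0,6,0,0,0,0,9,0,0,0,0,12,0,0,0,0,15,0,0,0,0,17,0,0,0,0,19,0,0,0,0,21,0,0,0,0,21,0,0,0,0,21,0,0,0,0]'
python3 -c "
from h import *
print(angles('scene'))
print(status.state()['contact_force'])
for a in range(50,86,8): print(a,row(where(a,PG,.066,-.018),.089,a))
print(row(where(76,PG,.066,-.018),.089,76))"
```

```text
time: 14.8
tool_pos: [0.6317, 0.0052, 0.0918]
tool_rot: [0.0, 0.339, 0.941, 0.0]
contact_force: [0.6, -0.3, -0.1]
gripper_width: -0.001
time: 15.8
tool_pos: [0.6152, 0.0186, 0.0914]
tool_rot: [0.0, 0.339, 0.941, -0.0]
contact_force: [0.1, 0.1, -0.2]
gripper_width: -0.001
{'H': (149, 79.3), 'G': (177, 22.2), 'dial': array([0.6276, 0.0551, 0.1045])}
[-0.13521695  0.18346833 -0.19310742]
50 [ 6.3 -1.8  2.3  0.3]
58 [15.7  0.1  2.3 -7.7]
66 [ 25.2   0.7   2.3 -15.7]
74 [ 34.7  -0.1   2.3 -23.7]
82 [ 44.   -2.1   2.3 -31.7]
[ 37.1  -0.5   2.3 -25.7]
```

```bash
python3 -m crank '[2,-1,1,0,0,4,-2,2,0,0,6,-2,2,0,0,9,-1,2,-2,0,11,-1,2,-4,0,14,0,2,-6,0,17,0,2,-9,0,20,0,2,-11,0,23,1,2,-14,0,25,1,2,-16,0]'
python3 -c "
from h import *
print(angles('top','t5.png'),angles('scene','s5.png'))
print(status.state()['contact_force'])
for a in (66,74,78,82): print(a,row(where(a,PG,.066,-.018),.089,a))
b=cv2.imread('pics/s5.png');cv2.imwrite('pics/s5c.png',cv2.resize(b[120:300,150:330],None,fx=3,fy=3))"
```

```text
time: 16.85
tool_pos: [0.5968, 0.0351, 0.0894]
tool_rot: [0.001, 0.204, 0.979, -0.0]
contact_force: [1.4, -1.7, -0.9]
gripper_width: 0.005
{'H': (144, 81.7), 'G': (118, -96.3), 'dial': None} {'H': (149, 78.9), 'G': (182, 41.9), 'dial': array([0.6072, 0.072 , 0.1039])}
[ 1.06733573 -0.67390996  0.1169553 ]
66 [ 0.3 -0.2  0.4  0.3]
74 [ 9.6  1.7  0.4 -7.7]
78 [ 14.4   2.2   0.4 -11.7]
82 [ 19.1   2.3   0.4 -15.7]
```

View pics/s5c.png

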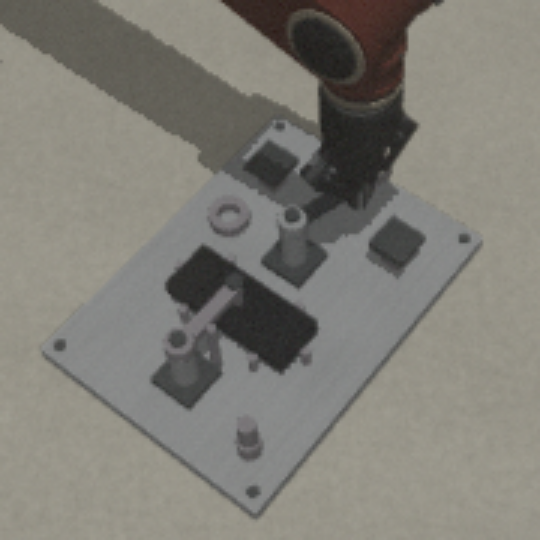

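The hold-down lies across the bezel, with its foot at (235,285). The fingertip at about (365,200) is pushing the indicator arm, and the dial is hidden by the gripper. I'll push to a little short of the goal, then back off and measure.

```bash
python3 -m crank '[2,0,0,-1,0,4,1,0,-3,0,6,1,0,-4,0,8,2,0,-6,0,9.5,2,0,-7.5,0,11,2,0,-9,0,12,2,0,-10,0,13,2,0,-11,0,13,2,0,-11,0,13,2,0,-11,0]'; python3 -m crank '[-5,0,0,0,0,-12,0,0,0,0,-20,0,0,0,0,-28,0,0,0,0,-30,0,-10,0,0,-30,0,-30,0,0,-30,0,-55,0,0,-30,0,-80,0,0,-30,0,-105,0,0,-30,0,-116,0,0]'
python3 -c "
from h import *
print(angles('top','t6.png'),angles('scene','s6.png'))
print(status.state()['contact_force'])
for c in('top','scene'):
    W=pts(c,vision.grab_frame(c)[1])
    for n in ('round_master','gauge_arm'):
      for r in regions_of(c,n)[:2]:
        w=W[r['region']];w=w[abs(w[:,2]-(.06 if n[0]=='r' else .105))<.004] 
        print(c,n,r['confidence'],np.round(w.mean(0),4),len(w))
a=cv2.imread('pics/t6.png')[150:260,215:315];b=cv2.imread('pics/s6.png')[140:250,200:300]
cv2.imwrite('pics/c6.png',cv2.resize(np.hstack([a,b]),None,fx=4,fy=4,interpolation=cv2.INTER_CUBIC))"
```

```text
time: 17.95
tool_pos: [0.5854, 0.0425, 0.0894]
tool_rot: [-0.0, 0.11, 0.994, -0.0]
contact_force: [1.4, 0.2, -0.4]
gripper_width: -0.001
time: 18.95
tool_pos: [0.6163, 0.0358, 0.2094]
tool_rot: [0.003, 0.11, 0.994, 0.0]
contact_force: [1.0, -0.4, 0.6]
gripper_width: -0.005
{'H': (143, 81.7), 'G': (304, 74.6), 'dial': array([0.576 , 0.0838, 0.1046])} {'H': (148, 79.3), 'G': (283, 71.5), 'dial': array([0.5773, 0.0828, 0.1052])}
[0.45511069 0.78350935 0.18351572]
top round_master 0.6 [0.5577 0.0865 0.0605] 72
top gauge_arm 0.81 [0.5737 0.0754 0.1044] 109
scene round_master 0.54 [nan nan nan] 0
scene round_master 0.5 [0.5786 0.0796 0.0603] 45
scene gauge_arm 0.59 [0.5675 0.0392 0.1045] 127
scene gauge_arm 0.55 [ 0.5349 -0.1633  0.1035] 43<string>:10: RuntimeWarning: Mean of empty slice.
  ret = um.true_divide(
```

View pics/c6.png

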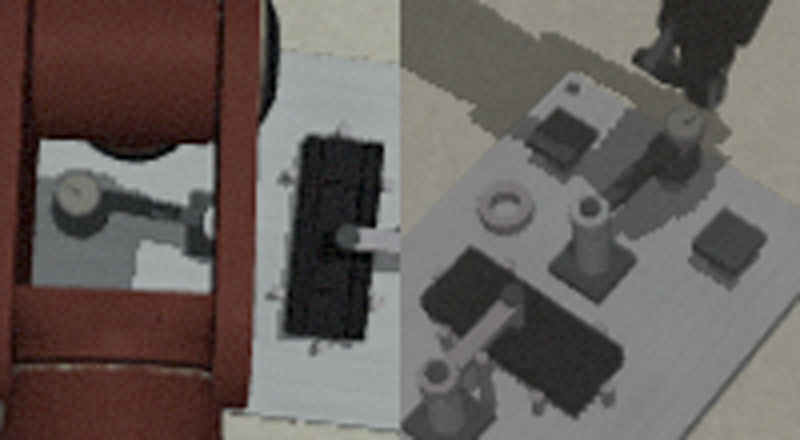

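Left panel: the dial at (80,195) is slightly short of the master. It measures about 77° and the master is at about 82°, so it needs 5° more. The hold-down stays over the bezel at (348,237).

```bash
python3 -m crank '[0,0,20,0,0,0,0,45,0,0,0,0,70,0,0,0,0,90,0,0,0,0,104,0,0,0,0,112,0,0,0,0,116,0,0,8,0,116,0,0,16,0,116,0,0,22,0,116,0,0]'
python3 -c "
from h import *
for a in (76,77,79,82,82.5): print(a,row(where(a,PG,.066,-.018),.089,a))
for c in('top','scene'):
    W=np.load(c+'.npz')['W']
    for n,p in(('round',(.567,.085)),('sq1',(.645,.033)),('sq2',(.481,.056))):
        m=(abs(W[...,2]-.06)<.004)&(np.hypot(W[...,0]-p[0],W[...,1]-p[1])<.035)
        r=cv2.minAreaRect(W[m][:,:2].astype(np.float32));d=np.array(r[0])-PG
        print(c,n,np.round(r[0],4),np.round(r[1],3),np.degrees(np.arctan2(d[1],d[0])).round(1),np.hypot(*d).round(4))"
```

```text
time: 20.35
tool_pos: [0.593, 0.0409, 0.0903]
tool_rot: [0.001, 0.11, 0.994, 0.0]
contact_force: [-0.5, -0.8, 0.3]
gripper_width: -0.003
76 [ 6.7 -0.4  1.3  1.3]
77 [ 7.9 -0.1  1.3  0.3]
79 [10.2  0.5  1.3 -1.7]
82 [13.7  1.3  1.3 -4.7]
82.5 [14.3  1.4  1.3 -5.2]
top round [0.5675 0.0855] [0.039 0.039] 82.0 0.1042
top sq1 [0.6434 0.0351] [0.042 0.042] 30.3 0.1047
top sq2 [0.4805 0.0579] [0.042 0.042] 133.8 0.1048
scene round [0.5676 0.0857] [0.038 0.045] 82.0 0.1045
scene sq1 [0.6436 0.0351] [0.045 0.043] 30.2 0.1049
scene sq2 [0.4806 0.0577] [0.043 0.045] 133.8 0.1046
```

Both cameras put the master at 82.0°. I'll push to that angle, then back off and check.

```bash
python3 -m crank '[3,0,1,0,0,6,0,1,0,0,8,0,1,0,0,9,0,1,-1,0,10,0,1,-2,0,11,1,1,-3,0,12,1,1,-4,0,13,1,1,-4,0,13.7,1,1,-5,0,13.7,1,1,-5,0]'; python3 -m crank '[0,0,0,0,0,-3,0,0,0,0,-10,0,0,0,0,-20,0,0,0,0,-30,0,0,0,0,-32,0,-15,0,0,-32,0,-40,0,0,-32,0,-70,0,0,-32,0,-100,0,0,-32,0,-120,0,0]'
python3 -m crank '[-30,0,-10,0,0,-65,0,-20,0,0,-90,0,-25,0,0,-100,0,-30,0,0,-105,0,-30,0,0,-105,0,-30,0,0,-105,0,-30,0,0,-105,0,-30,0,0,-105,0,-30,0,0,-105,0,-30,0,0]'
python3 -c "
from h import *
for i in(1,2):
    o=angles('top','t7.png'),angles('scene','s7.png')
    for x in o:
        d=x['dial'][:2]-PG; print(x,'dial ang',np.degrees(np.arctan2(d[1],d[0])).round(1),'dist mm',(np.hypot(*(x['dial'][:2]-[.5676,.0856]))*1e3).round(1))
a=cv2.imread('pics/t7.png')[150:260,215:315];b=cv2.imread('pics/s7.png')[150:290,170:300]
cv2.imwrite('pics/c7.png',np.hstack([cv2.resize(a,(400,440)),cv2.resize(b,(400,440))]))"
```

```text
time: 21.35
tool_pos: [0.5802, 0.0448, 0.0885]
tool_rot: [0.0, 0.067, 0.998, 0.0]
contact_force: [1.5, 0.5, 0.4]
gripper_width: 0.002
time: 22.35
tool_pos: [0.6131, 0.0403, 0.2125]
tool_rot: [0.002, 0.067, 0.998, 0.0]
contact_force: [0.4, -0.1, 0.0]
gripper_width: 0.001
time: 23.35
tool_pos: [0.7155, 0.0264, 0.2383]
tool_rot: [-0.0, 0.067, 0.998, -0.0]
contact_force: [-0.5, -0.7, 0.6]
gripper_width: 0.006Traceback (most recent call last):
  File "<string>", line 6, in <module>
    d=x['dial'][:2]-PG; print(x,'dial ang',np.degrees(np.arctan2(d[1],d[0])).round(1),'dist mm',(np.hypot(*(x['dial'][:2]-[.5676,.0856]))*1e3).round(1))
      ~~~~~~~~~^^^^
TypeError: 'NoneType' object is not subscriptable
```

```bash
python3 -m crank '[0,-30,0,0,0,0,-60,0,0,0,0,-90,0,0,0,0,-120,0,0,0,0,-150,0,0,0,0,-180,0,0,0,0,-210,0,0,0,0,-240,0,0,0,0,-260,0,0,0,0,-260,0,0,0]'
python3 -c "
from h import *
for c in('top','scene'):
    x=angles(c,c[0]+'7.png');print(c,x)
    if x['dial'] is None: continue
    d=x['dial'][:2]-PG; print('dial ang',np.degrees(np.arctan2(d[1],d[0])).round(1),'dist mm',(np.hypot(*(x['dial'][:2]-[.5676,.0856]))*1e3).round(1))
a=cv2.imread('pics/t7.png')[150:260,215:315];b=cv2.imread('pics/s7.png')[150:290,170:300]
cv2.imwrite('pics/c7.png',np.hstack([cv2.resize(a,(400,440)),cv2.resize(b,(400,440))]))"
```

```text
time: 24.45
tool_pos: [0.6805, -0.2338, 0.2381]
tool_rot: [-0.0, 0.069, 0.998, -0.0]
contact_force: [-1.0, 0.9, -0.2]
gripper_width: 0.002
top {'H': (145, 81.5), 'G': (306, 79.4), 'dial': array([0.5675, 0.0856, 0.1047])}
dial ang 82.0 dist mm 0.1
scene {'H': (111, 79.3), 'G': (44, -98.2), 'dial': None}
```

View pics/c7.png

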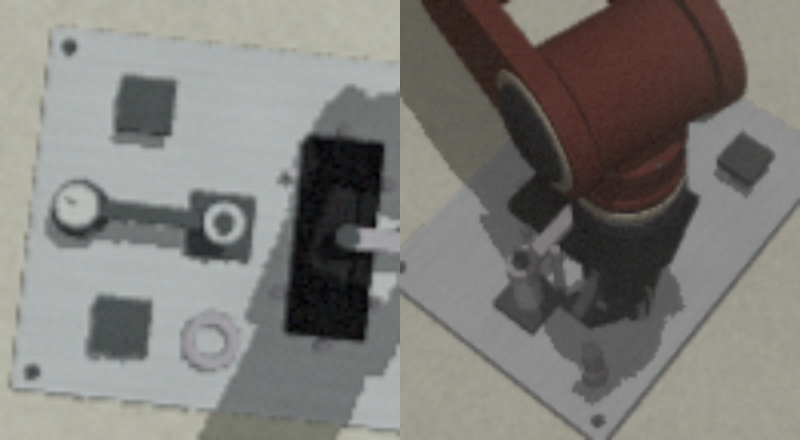

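The top view shows the dial at (78,208) centred over the round master, 0.1 mm from its measured centre. The hold-down is at 81.5°, which is on its stop, and the bezel and ring are in place. The robot is clear, so I'm handing in.

```bash
python3 -c "
from plant import order
print(order.job_done())"
```

```text
the job is handed in; nothing more can be done
None
```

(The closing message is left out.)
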